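# Find the shaft flat and hold the collar on it

### The job

Feel with the bare fingers for the flat on the wrist motor's upright shaft and turn the shaft so that the flat faces the red mark on the motor. Then pick the orange collar off the board, slide it down over the shaft with its set-screw on the flat and pointing at the red mark, and finish while holding it level in the fingers there, its underside about 15 mm clear above the motor's top face, ready for tightening. Leave the screwdriver, the bottle and the steel spacer alone.

Things in the scene. Friction and masses are not known exactly. Their poses are not given: they have to be found in the camera images.
- motor_face (a point): Fixed wrist motor: yellow round housing, 64 mm in diameter, bolted down on an aluminium foot 110 x 90 x 12 mm. This point: centre of its flat top face, 80 mm above the table, on the shaft's axis; z up along the shaft, x towards the red mark. These axes belong to the housing and do not turn with the shaft.
- shaft_top (a point): Centre of the top of the upright steel shaft, 55 mm above the motor's face; axes of the housing, not turning. Shaft: 20 mm diameter, 2 mm chamfer at the top, one blue-painted flat along its whole length, 4.5 mm from the axis and 18 mm wide: 14.5 mm thick across the flat, 20 mm where round. It turns on its axis against light friction (0.06 N m) and stays where left.
- red_mark (a point): Outer end of the red stripe on the motor's top face, 32 mm from the shaft's axis on the +x side. At the start the shaft's flat faces 55 to 137 degrees counter-clockwise (seen from above) from this mark. The flat's angle is not measured: feel it by how far the fingers close across the shaft (20 mm on the round, less near the flat, 14.5 mm square on it) or look.
- collar_center (a point): Orange collar, loose, about 90 g, standing bore upright on the board: 40 mm outside diameter, 30 mm high, bore 22.5 mm right through. This point is its centre, 15 mm above its underside; z up along the bore, x towards its set-screw, fixed at mid-height. Its tip in the bore is a flat shoe 12 mm wide, 8 mm high, 5.5 mm from the axis: the collar goes down only with the shoe square over the flat.
- collar_screw (a point): Outer end of the collar's set-screw head, 27 mm from the collar's axis, at mid-height; dark, 8 mm thick, standing 7 mm out of the wall; axes as the collar's. Grip the collar across the sides without the screw.
- board: Fixed particle board, 140 x 170 x 18 mm, lying on the table; origin at the centre of its underside. The collar stands on it, 18 mm above the table.
- screwdriver: Bystander: a loose screwdriver with a green handle, 180 mm long, lying on the table along its x axis; leave alone.
- bottle: Bystander: a small amber threadlocker bottle, 32 mm in diameter, 65 mm high, standing on the table; origin at the centre of its underside; leave alone.
- spacer_center (a point): Bystander: a plain steel spacer ring without a screw, 34 mm outside diameter, 25 mm high, standing on the table; this point is its centre; leave alone.
Things that resemble listed ones, but are neither listed nor needed, are in the scene too. There is more than one size of the part that bears collar_center; the job needs the larger.

How it is judged:
On the way:
1. the bare fingers grip the shaft while the collar is still on the board (contact force between the fingers and wrist_motor above 2 N and distance of collar_center from where it was at the start of the episode below 0.01 m), for 0.2 s.
At the end, for the whole second after the job is handed in: The fingers hold the still collar (over 2 N) on the shaft: axes within 4 mm, level within 8 degrees, underside 7 to 23 mm above the motor's top face, set-screw on the flat and pointing at the red mark within 8 mm sideways at its head (horizontal distance between collar_center and motor_face below 0.004 m and z of collar_center in the frame of motor_face between 0.022 and 0.038 m and x of collar_screw in the frame of motor_face above 0.015 m and y of collar_screw in the frame of motor_face between -0.008 and 0.008 m and angle between collar_center's own z axis and vertical below 0.15 rad and contact force between the fingers and collar above 2 N and linear speed of collar below 0.03 m/s); the arm keeps its last pose, push and grip.
It fails at once if a bystander (screwdriver, bottle or spacer) is moved by more than 20 mm (distance of any of screwdriver, bottle, spacer_center from where it was at the start of the episode above 0.02 m).
It also fails if it takes over 58 s, if anything falls off the work surface, if the arm or the gripper's body presses on something with over 40 N, if the wrist force passes 120 N, or if a joint passes its speed limit or range.

### The arm

A 6-joint arm with a two-finger parallel gripper is mounted at the origin on the work surface. World frame = base frame: x ahead of the robot, y to its left, z up, the work surface at z = 0. Lengths are in m, angles in rad, forces in N, time in s.
With the tool pointing down it reaches from about 0.375 to 0.975 m from the base axis. Payload 3.8 kg.
Tool frame: the origin (TCP) lies midway between the tips of the shut fingers; the grasp point (between the pads) lies 19 mm behind it; z points along the fingers, y is the line along which they close (so a half turn about z gives the same grasp; the last joint's range is limited). The gripper opens to 85 mm and grips with 20 to 120 N. Pads are 22 mm wide; open, the fingers measure 114 mm over their backs; the gripper's body (76 mm by 85 mm) begins 54 mm behind the grasp point. The pads swing forward as they close: fully open they stand 13 mm farther back than shut.
Start: joints at [1.252, 0.264, 1.604, -0, 1.274, -0.037], TCP at [0.188, 0.648, 0.231] pointing down, gripper open.
Joint ranges: [-2.63, 2.63], [-0.94, 2.18], [0.31, 2.57], [-1.31, 4.45], [0, 2.66], [-2.55, 2.55]. Speed limits (rad/s): [2.57, 2.57, 3.14, 3.14, 3.14, 3.14].

### API

Orientations are given as a rotation vector (axis times angle).
In Python, from workcell import read_state, vision, ticket gives the robot as it stands. The module is installed in compiled form; this text tells all that it offers.
- The arm moves only by the tool jog_arm, never from a script. Its arguments are lists of equal length, an entry for each row: "turn": the turn, a rotation vector about the tool's x, y, z in rad, a list of three; "delta_pos": the shift along the tool's x, y, z in m, a list of three; "gripper": the finger opening in m, from 0 to 0.0854. In form: {"turn": [[rx, ry, rz], ...], "delta_pos": [[dx, dy, dz], ...], "gripper": [gripper, ...]}. A call has 1 to 20 rows; each row shifts and turns the commanded pose from where the row before left it, along the tool's axes as they then stand; what a row does not reach is not made up. A row lasts 1/12 s, in which the tool goes at most 41.7 mm and 7.16 degrees, less where a joint would pass 70% of its speed; a pose out of reach is approached as far as the arm can. A call with a gripper value outside its range is refused whole. The fingers move at their own pace and stop on an object; "grip_force" is the grip in N (left out, the last holds). Time passes only in rows, so rows that do not move let the fingers close. It gives the time, the measured TCP pose, the force, the opening and the grip force at its end, in the units of the state.
- read_state(): the state, without advancing time (a new reading comes with each control period).
- vision.read_camera(name): name is "scene" or "side" or "wrist"; returns the picture (400x640x3 uint8, red, green, blue); there is no depth.
- vision.calibration(name): a dict with "vfov" (degrees; the focal length in pixels is half the picture's height over the tangent of half this angle, whatever the lens; pixels are square), "cx", "cy" (the principal point, pixels), "dist" ([k1, k2, p1, p2, k3] as OpenCV has them; the pictures are not rectified), "R" (3x3) and "t" (3): a world point X has camera coordinates R X + t; the wrist camera has in their place "mount" (4x4, takes a point from camera to tool coordinates, whose origin is the TCP and whose axes are the flange's). Camera axes: x right, y down, z forward; pixel columns grow to the right and rows downward; lengths in m; the calibration is good to about 2 mm. A picture is of the moment at which its call begins: read the wrist's pose just before it. calibration takes no time and is no camera call.
- ticket.finish_job(): hands the job in; it is judged then, once.
The state is a dict: "time": time; "q": joint angles; "joint_vel": joint speeds; "joint_torque": joint torques, N m; "tool_pos": TCP position; "tcp_rot": TCP orientation; "wrist_force": force on the tool from outside, world axes, zero at the start; "torque": the same for the moment, N m; "width": opening from 0.0 (shut) to 1.0 (fully open); "grip_force": force on a finger pad.
Only numpy, scipy, OpenCV 4.12 (cv2) and the standard library are available. Lean on these libraries where they do the work, as an engineer would, in place of code of your own. Each camera call takes 0.05 s, during which the arm holds its last target. There are 200 camera calls.

## Working session

There is one attempt and no reset: what is moved stays moved. The work goes in short steps, Python scripts to look and compute and a tool call to move; the robot and the scene stay as the last step left them, time stands still between calls to the robot, and variables do not carry over. Pictures are saved under pics/ and viewed, at most 10 in all, crops included, and the job is handed in when it is done.

Besides the shell and the picture viewer there is one more tool, called after "Request:" in YAML: its name, and indented under it one key for each argument. jog_arm: Moves the arm, as the interface text tells. Its arguments: {"type":"object","properties":{"turn":{"type":"array","items":{"type":"array","items":{"type":"number"}}},"delta_pos":{"type":"array","items":{"type":"array","items":{"type":"number"}}},"gripper":{"type":"array","items":{"type":"number"}},"grip_force":{"type":"number"}},"required":["turn","delta_pos","gripper"]}

```bash
mkdir -p pics; cat > h.py <<'E'
import numpy as np, cv2
from scipy.spatial.transform import Rotation as Ro
from workcell import read_state, vision, ticket
def cal(n):
    c=vision.calibration(n); f=200/np.tan(np.radians(c["vfov"])/2)
    K=np.array([[f,0,c["cx"]],[0,f,c["cy"]],[0,0,1]]);d=np.array(c["dist"],float)
    if "R" in c: R=np.array(c["R"]);t=np.array(c["t"])
    else:
        s=read_state();M=np.eye(4);M[:3,:3]=Ro.from_rotvec(s["tcp_rot"]).as_matrix();M[:3,3]=s["tool_pos"]
        W=np.linalg.inv(M@np.array(c["mount"]));R=W[:3,:3];t=W[:3,3]
    return K,d,R,t
def px(n,X,C=None):
    K,d,R,t=C or cal(n); return cv2.projectPoints(np.atleast_2d(np.array(X,float)),cv2.Rodrigues(R)[0],t,K,d)[0][:,0]
def ray(n,uv,C=None):
    K,d,R,t=C or cal(n); u=cv2.undistortPoints(np.array([[uv]],float),K,d)[0,0]
    return -R.T@t, R.T@np.array([u[0],u[1],1])
def atz(n,uv,z,C=None):
    o,v=ray(n,uv,C); return o+v*(z-o[2])/v[2]
def snap(n,name):
    im=vision.read_camera(n); cv2.imwrite(f"pics/{name}.png",im[:,:,::-1]); return im
E
python3 - <<'E'
from h import *
s=read_state();print({k:np.round(v,3) for k,v in s.items()})
for n in("scene","side","wrist"):
    snap(n,n+"0");K,d,R,t=cal(n);print(n,np.round(-R.T@t,3),np.round(R[2],2),K[0,0],d); 
E
```

```text
{'time': np.float64(0.0), 'q': array([ 1.252,  0.265,  1.605,  0.   ,  1.274, -0.037]), 'joint_vel': array([-0.   , -0.   , -0.002, -0.001, -0.002,  0.   ]), 'joint_torque': array([-3.0000e-03, -5.1509e+01, -3.6732e+01, -0.0000e+00,  1.3000e-02,
        0.0000e+00]), 'tool_pos': array([0.187, 0.648, 0.23 ]), 'tcp_rot': array([-4.41e-01, -3.11e+00,  3.00e-03]), 'wrist_force': array([-0.272, -0.067,  0.266]), 'torque': array([-0.06 , -0.056, -0.034]), 'grip_force': np.float64(0.0), 'width': np.float64(1.0)}
scene [1.204 0.029 0.67 ] [-0.74 -0.01 -0.67] 393.3249918742031 [-0.09899904  0.          0.          0.          0.        ]
side [0.562 0.584 0.772] [ 0.05 -0.64 -0.77] 397.46712187582426 [0.00175762 0.         0.         0.         0.        ]
wrist [0.115 0.669 0.373] [ 0.28 -0.08 -0.96] 286.84614900236954 [-0.03490322  0.          0.          0.          0.        ]
```

View pics/scene0.png

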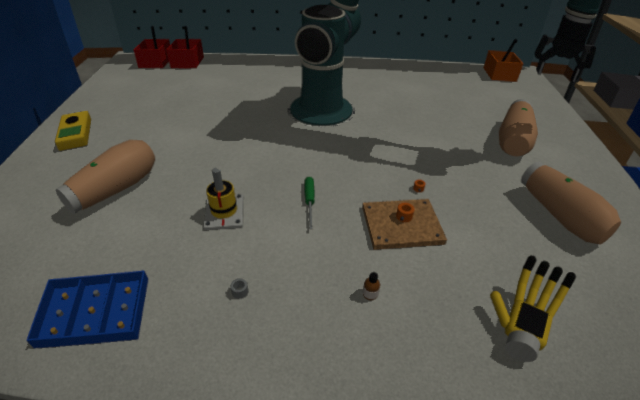

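View pics/side0.png

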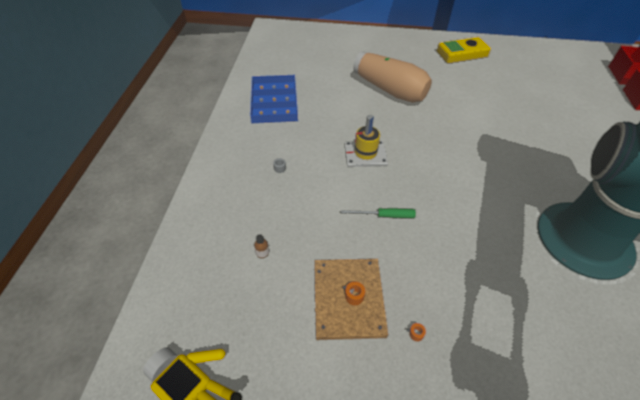

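The scene view shows the motor at (221,195) with its shaft top at (216,172), and the collar on the board at (406,211). In the side view the shaft top is at (369,120) and the collar at (355,292). The small decoy lies on the table. Next I'll zoom in on these.

```bash
python3 - <<'E'
from h import *
a=cv2.imread("pics/scene0.png");b=cv2.imread("pics/side0.png")
def c(i,x,y,w=66,h=50): return cv2.resize(i[y:y+h,x:x+w],(396,300),interpolation=cv2.INTER_CUBIC)
m=np.vstack([np.hstack([c(a,190,160,80,60.__int__()),c(a,373,187)]),np.hstack([c(b,336,110,80,60),c(b,322,267)])])
cv2.imwrite("pics/z1.png",m)
for n,p,q,r in(("scene",(216.5,171),(406,205.5),(222,187)),("side",(369.5,117.5),(355,288),(367,133))):
    print(n,atz(n,p,.135),atz(n,q,.048),atz(n,r,.08))
E
```

```text
File "<stdin>", line 4
    m=np.vstack([np.hstack([c(a,190,160,80,60.__int__()),c(a,373,187)]),np.hstack([c(b,336,110,80,60),c(b,322,267)])])
                                             ^
SyntaxError: invalid decimal literal
```

```bash
python3 - <<'E'
from h import *
a=cv2.imread("pics/scene0.png");b=cv2.imread("pics/side0.png")
def c(i,x,y,w=66,h=50): return cv2.resize(i[y:y+h,x:x+w],(396,300),interpolation=cv2.INTER_CUBIC)
m=np.vstack([np.hstack([c(a,190,165,80,60),c(a,373,187)]),np.hstack([c(b,336,110,80,60),c(b,322,267)])])
cv2.imwrite("pics/z1.png",m)
for n,p,q,r in(("scene",(216.5,171),(406,205.5),(222,187)),("side",(369.5,117.5),(355,288),(367,133))):
    print(n,atz(n,p,.135),atz(n,q,.048),atz(n,r,.08))
E
```

```text
scene [ 0.53142311 -0.21360796  0.135     ] [0.52310633 0.21874487 0.048     ] [ 0.5209836  -0.21163898  0.08      ]
side [ 0.52526708 -0.2100746   0.135     ] [0.52951696 0.21422277 0.048     ] [ 0.52626211 -0.21456756  0.08      ]
```

View pics/z1.png

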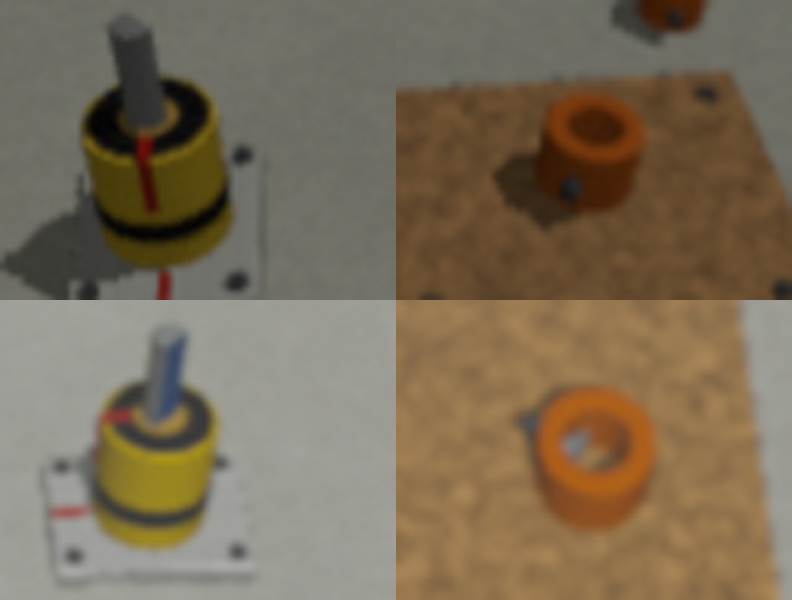

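The crops show the shaft top, with the blue flat seen from the side camera (facing about +y and slightly -x), the red stripe toward +x, and the collar's screw toward about +x. I'll compute positions from these.

```bash
python3 - <<'E'
from h import *
def tri(p,q):
    o1,v1=ray("scene",p);o2,v2=ray("side",q)
    A=np.stack([v1,-v2],1);l=np.linalg.lstsq(A,o2-o1,rcond=None)[0]
    a,b=o1+l[0]*v1,o2+l[1]*v2;return np.round((a+b)/2,4),round(np.linalg.norm(a-b),4)
print("shaft",tri((216.2,169.8),(370.3,116.3)),"collar",tri((406,207.6),(355,289.8)),"screw",tri((401.6,218.2),(343.8,287.3)))
print("mark",tri((219.5,195.5),(356.5,133.3)),atz("scene",(219.5,195.5),.08),atz("side",(356.5,133.3),.08))
print("footstripe",atz("scene",(223,222),.012),atz("side",(346.5,152.5),.012))
for n in("scene","side"):print(n,px(n,[[.526,-.213,.08],[.558,-.213,.08],[.526,-.213,.135],[.526,.216,.048],[.553,.216,.033]]).round(1).tolist())
E
```

```text
shaft (array([ 0.5236, -0.2169,  0.1328]), np.float64(0.0013)) collar (array([0.5294, 0.2179, 0.0473]), np.float64(0.0004)) screw (array([0.5515, 0.2076, 0.0333]), np.float64(0.0004))
mark (array([ 0.5532, -0.2094,  0.0814]), np.float64(0.0016)) [ 0.55070065 -0.21069118  0.08      ] [ 0.55348666 -0.20986337  0.08      ]
footstripe [ 0.56761753 -0.20886748  0.012     ] [ 0.57532134 -0.20566894  0.012     ]
scene [[220.9, 188.4], [217.8, 197.6], [217.3, 169.5], [405.0, 206.3], [405.3, 219.0]]
side [[367.1, 133.4], [354.8, 132.4], [369.3, 116.7], [356.7, 289.0], [342.8, 291.0]]
```

Request:
jog_arm:
  turn:
    - [0,0,0]
    - [0,0,0]
    - [0,0,0]
    - [0,0,0]
    - [0,0,0]
    - [0,0,0]
    - [0,0,0]
    - [0,0,0]
    - [0,0,0]
    - [0,0,0]
    - [0,0,0]
    - [0,0,0]
    - [0,0,0]
  delta_pos:
    - [-0.0217,-0.0282,-0.0008]
    - [-0.0217,-0.0282,-0.0008]
    - [-0.0217,-0.0282,-0.0008]
    - [-0.0217,-0.0282,-0.0008]
    - [-0.0217,-0.0282,-0.0008]
    - [-0.0217,-0.0282,-0.0008]
    - [-0.0217,-0.0282,-0.0008]
    - [-0.0217,-0.0282,-0.0008]
    - [-0.0217,-0.0282,-0.0008]
    - [-0.0217,-0.0282,-0.0008]
    - [-0.0217,-0.0282,-0.0008]
    - [-0.0217,-0.0282,-0.0008]
    - [-0.0217,-0.0282,-0.0008]
  gripper: [0.085,0.085,0.085,0.085,0.085,0.085,0.085,0.085,0.085,0.085,0.085,0.085,0.085]

```text
time: 1.23
tool_pos: [0.3567, 0.2161, 0.2416]
tcp_rot: [0.44, 3.11, 0.0]
wrist_force: [0.5, -0.4, -1.0]
width: 0.996
grip_force: 0.0
```

Request:
jog_arm:
  turn:
    - [0,0,0]
    - [0,0,0]
    - [0,0,0]
    - [0,0,0]
    - [0,0,0]
    - [0,0,0]
    - [0,0,0]
    - [0,0,0]
    - [0,0,0]
    - [0,0,0]
    - [0,0,0]
    - [0,0,0]
    - [0,0,0]
  delta_pos:
    - [-0.0217,-0.0282,-0.0008]
    - [-0.0217,-0.0282,-0.0008]
    - [-0.0217,-0.0282,-0.0008]
    - [-0.0217,-0.0282,-0.0008]
    - [-0.0217,-0.0282,-0.0008]
    - [-0.0217,-0.0282,-0.0008]
    - [-0.0217,-0.0282,-0.0008]
    - [-0.0217,-0.0282,-0.0008]
    - [-0.0217,-0.0282,-0.0008]
    - [-0.0217,-0.0282,-0.0008]
    - [-0.0217,-0.0282,-0.0008]
    - [-0.0217,-0.0282,-0.0008]
    - [0,0,0]
  gripper: [0.085,0.085,0.085,0.085,0.085,0.085,0.085,0.085,0.085,0.085,0.085,0.085,0.085]

```text
time: 2.32
tool_pos: [0.5144, -0.1851, 0.2511]
tcp_rot: [0.447, 3.108, -0.004]
wrist_force: [-0.4, 0.3, -0.2]
width: 0.997
grip_force: 0.0
```

```bash
python3 - <<'E'
from h import *
s=read_state();print({k:np.round(v,3) for k,v in s.items() if k in("q","tool_pos","tcp_rot","time")})
im=snap("wrist","w1")
print(px("wrist",[[.525,-.214,.135],[.525,-.214,.08],[.557,-.209,.08]]))
E
```

```text
{'time': np.float64(2.317), 'q': array([-0.389,  0.007,  1.857, -0.003,  1.275, -1.674]), 'tool_pos': array([ 0.514, -0.185,  0.251]), 'tcp_rot': array([ 0.447,  3.108, -0.004])}
[[292.24291035 215.55878533]
 [296.68608065 198.9219801 ]
 [309.03602276 222.81976045]]
```

View pics/w1.png

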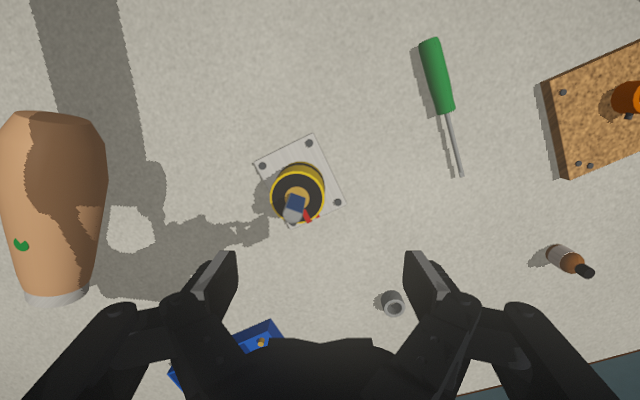

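The motor's shaft is at (292,215) with the blue flat facing up-image and the red mark at (307,217). I'll zoom in for the angles.

```bash
python3 - <<'E'
from h import *
im=cv2.imread("pics/w1.png");c=cv2.resize(im[155:239,245:357],(800,600),interpolation=cv2.INTER_CUBIC);cv2.imwrite("pics/z2.png",c)
E
```

```text
(no output)
```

View pics/z2.png

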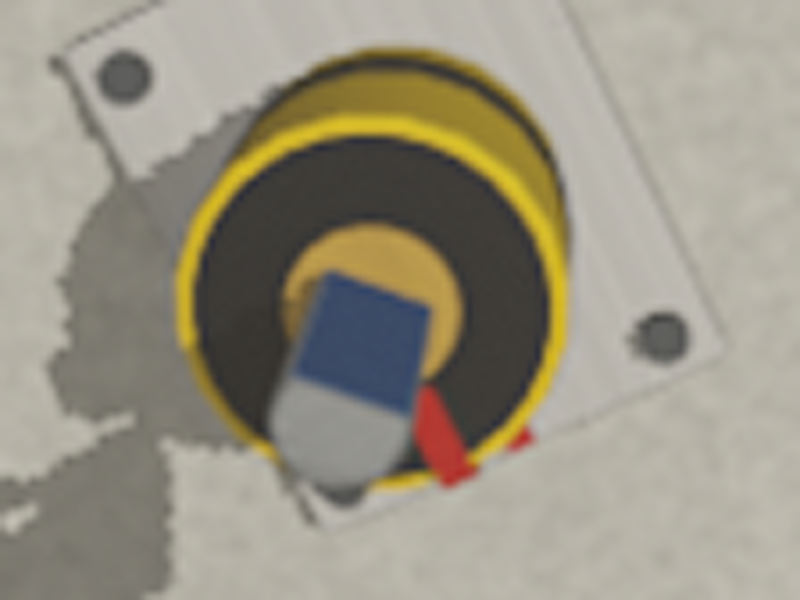

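```bash
python3 - <<'E'
from h import *
f=lambda x,y,z:atz("wrist",(245+(x+.5)/7.143-.5,155+(y+.5)/7.143-.5),z)
c=f(372,304,.08);print("face",c)
ring=np.array([f(*p,.08)[:2] for p in((178,300),(567,300),(372,115),(385,492))]);print(ring)
m=f(456,480,.08);print("mark",m,np.degrees(np.arctan2(*(m-c)[1::-1])),np.linalg.norm(m-c))
for a,b,z in(((295,377),(412,413),.135),((328,272),(432,308),.08)):
    A,B=f(*a,z),f(*b,z);d=B-A;n=np.array([-d[1],d[0]]);print(A,B,np.degrees(np.arctan2(n[1],n[0])),np.linalg.norm(d))
    u=n/np.linalg.norm(n); print("axis from flat",(A+B)[:2]/2-u*.0045)
for a,b in(((62,50),(318,527)),((318,527),(722,345))):
    d=f(*b,.012)-f(*a,.012);print("foot",np.degrees(np.arctan2(d[1],d[0])),np.linalg.norm(d))
E
```

```text
face [ 0.52295054 -0.21339092  0.08      ]
[[ 0.51359474 -0.24296146]
 [ 0.53106476 -0.18331027]
 [ 0.4937503  -0.20408667]
 [ 0.55427433 -0.22114502]]
mark [ 0.55552917 -0.20931981  0.08      ] 7.122918166392205 0.03283200888920721
[ 0.51538326 -0.21726127  0.135     ] [ 0.52461704 -0.2038111   0.135     ] 145.52972764480063 0.016314709567931303
axis from flat [ 0.52371004 -0.21308309]
[ 0.51592467 -0.2184964   0.08      ] [ 0.52628221 -0.20438674  0.08      ] 143.71855246043938 0.01750317474132281
axis from flat [ 0.52473098 -0.21410446]
foot 8.702414070696449 0.10652583390135059
foot 99.26949548297429 0.08898582228518272
```

Request:
jog_arm:
  turn:
    - [0,0,0]
    - [0,0,-0.122]
    - [0,0,-0.122]
    - [0,0,-0.122]
    - [0,0,-0.122]
    - [0,0,-0.122]
    - [0,0,-0.122]
    - [0,0,0]
    - [0,0,0]
  delta_pos:
    - [-0.0172,-0.0245,0]
    - [0,0,0.015]
    - [0,0,0.015]
    - [0,0,0.015]
    - [0,0,0.015]
    - [0,0,0.015]
    - [0,0,0.015]
    - [0,0,0]
    - [0,0,0]
  gripper: [0.05,0.05,0.05,0.05,0.05,0.05,0.05,0.05,0.05]

```text
time: 3.12
tool_pos: [0.5213, -0.2066, 0.1602]
tcp_rot: [0.697, -3.061, -0.003]
wrist_force: [0.0, -0.3, 0.0]
width: 0.586
grip_force: 0.0
```

```bash
cat >> h.py <<'E'
def goal(x,y,z,yaw=None):
    """print tool-frame shift to world goal and turn about tool z to bring tool y to yaw (deg)"""
    s=read_state();R=Ro.from_rotvec(s["tcp_rot"]).as_matrix();p=np.array(s["tool_pos"])
    print("t",round(float(s["time"]),2),"pos",p.round(4),"q",np.round(s["q"],2),"w",round(float(s["width"])*85.4,2),"F",np.round(s["wrist_force"],1))
    print("tilt",np.degrees(np.arccos(-R[2,2])).round(2),"yaw y",np.degrees(np.arctan2(R[1,1],R[0,1])).round(2),"delta tool",(R.T@(np.array([x,y,z])-p)).round(4))
    print("level turn",np.round(R.T@np.cross(R[:,2],[0,0,-1]),4))
    if yaw is not None: print("turn z",round(-np.radians(yaw-np.degrees(np.arctan2(R[1,1],R[0,1]))),3))
E
python3 -c "
from h import *
goal(.524,-.2135,.100,116)"
```

```text
t 3.12 pos [ 0.5213 -0.2066  0.1602] q [-0.42  0.11  1.92  0.    1.11 -2.44] w 50.06 F [ 0.  -0.3  0. ]
tilt 0.18 yaw y 115.65 delta tool [ 0.0004 -0.0075  0.0602]
level turn [ 0.0025 -0.0018  0.    ]
turn z -0.006
```

Request:
jog_arm:
  turn:
    - [0,0,0]
    - [0,0,0]
    - [0,0,0]
    - [0,0,0]
    - [0,0,0]
    - [0,0,0]
    - [0,0,0]
    - [0,0,0]
    - [0,0,0]
    - [0,0,0]
  delta_pos:
    - [0.0004,-0.0075,0.01]
    - [0,0,0.0125]
    - [0,0,0.0125]
    - [0,0,0.0125]
    - [0,0,0.0125]
    - [0,0,0]
    - [0,0,0]
    - [0,0,0]
    - [0,0,0]
    - [0,0,0]
  gripper: [0.05,0.05,0.05,0.05,0.05,0,0,0,0,0]
  grip_force: 25

```text
time: 3.95
tool_pos: [0.526, -0.2176, 0.1007]
tcp_rot: [-0.702, 3.061, -0.008]
wrist_force: [4.1, -9.3, -10.7]
width: 0.201
grip_force: 25.4
```

```bash
python3 -c "
from h import *
goal(.524,-.2135,.100,116);print(read_state()['grip_force'],read_state()['torque'])"
```

```text
t 3.95 pos [ 0.526  -0.2176  0.1007] q [-0.43  0.18  1.96 -0.    1.   -2.45] w 17.19 F [  4.1  -9.3 -10.7]
tilt 0.29 yaw y 115.83 delta tool [0.0001 0.0046 0.0007]
level turn [-0.0051 -0.0004 -0.    ]
turn z -0.003
25.370731279836036 [-1.30548876 -0.44155021  0.07309233]
```

Request:
jog_arm:
  turn:
    - [0,0,0]
    - [0,0,0.1]
    - [0,0,0.1]
    - [0,0,0.1]
    - [0,0,0.1]
    - [0,0,0.1]
    - [0,0,0.1]
    - [0,0,0.1]
    - [0,0,0.1]
    - [0,0,0.1]
    - [0,0,0.1]
    - [0,0,0]
  delta_pos:
    - [0,-0.004,0]
    - [0,0,0]
    - [0,0,0]
    - [0,0,0]
    - [0,0,0]
    - [0,0,0]
    - [0,0,0]
    - [0,0,0]
    - [0,0,0]
    - [0,0,0]
    - [0,0,0]
    - [0,0,0]
  gripper: [0,0,0,0,0,0,0,0,0,0,0,0]

```text
time: 4.95
tool_pos: [0.525, -0.218, 0.1006]
tcp_rot: [-0.856, -3.018, -0.0]
wrist_force: [-5.1, 0.2, -3.5]
width: 0.198
grip_force: 24.6
```

```bash
python3 -c "
from h import *
goal(.525,-.216,.100,80);print(read_state()['grip_force'],read_state()['torque'])"
```

```text
t 4.95 pos [ 0.525  -0.218   0.1006] q [-0.44  0.18  1.96 -0.    1.01 -1.45] w 16.91 F [-5.1  0.2 -3.5]
tilt 0.27 yaw y 58.34 delta tool [0.001  0.0017 0.0006]
level turn [-0.0011 -0.0045  0.    ]
turn z -0.378
24.56142521928996 [ 0.12804342  0.7225563  -0.0532915 ]
```

Request:
jog_arm:
  turn:
    - [0,0,0]
    - [0,0,0]
    - [0,0,-0.1]
    - [0,0,-0.1]
    - [0,0,-0.09]
    - [0,0,0]
    - [0,0,0]
    - [0,0,0]
    - [0,0,0]
  delta_pos:
    - [0,0,0]
    - [0,0,0]
    - [0,-0.001,0]
    - [0,0,0]
    - [0,0,0]
    - [0,0,0]
    - [0,0,0]
    - [0,0,0]
    - [0,0,0]
  gripper: [0.035,0.035,0.035,0.035,0.035,0,0,0,0]

```text
time: 5.7
tool_pos: [0.5277, -0.2198, 0.1024]
tcp_rot: [0.408, 3.112, -0.001]
wrist_force: [-0.3, -0.7, 4.1]
width: 0.174
grip_force: 24.6
```

```bash
python3 -c "
from h import *
goal(.525,-.219,.100,8.7);print(read_state()['grip_force'],read_state()['torque'])"
```

```text
t 5.7 pos [ 0.5277 -0.2198  0.1024] q [-0.44  0.18  1.95  0.    1.   -1.75] w 14.83 F [-0.3 -0.7  4.1]
tilt 0.15 yaw y 75.05 delta tool [0.0029 0.0001 0.0024]
level turn [-0.0003  0.0025 -0.    ]
turn z 1.158
24.616685318324016 [ 0.04288159 -0.05196829  0.04501966]
```

Request:
jog_arm:
  turn:
    - [0,0,0.1]
    - [0,0,0.1]
    - [0,0,0.1]
    - [0,0,0.1]
    - [0,0,0.1]
    - [0,0,0.1]
    - [0,0,0.1]
    - [0,0,0.1]
    - [0,0,0.1]
    - [0,0,0.1]
    - [0,0,0.1]
    - [0,0,0.058]
    - [0,0,0]
    - [0,0,0]
  delta_pos:
    - [0.0003,0,0]
    - [0.0003,0,0]
    - [0.0003,0,0]
    - [0.0003,0,0]
    - [0.0003,0,0]
    - [0.0003,0,0]
    - [0.0003,0,0]
    - [0.0003,0,0]
    - [0.0003,0,0]
    - [0.0003,0,0]
    - [0.0003,0,0]
    - [0,0,0]
    - [0,0,0]
    - [0,0,0]
  gripper: [0,0,0,0,0,0,0,0,0,0,0,0,0,0]

```text
time: 6.87
tool_pos: [0.5237, -0.2201, 0.1024]
tcp_rot: [2.044, 2.382, -0.006]
wrist_force: [-5.1, -8.0, 5.8]
width: 0.173
grip_force: 24.3
```

```bash
python3 -c "
from h import *
goal(.525,-.217,.100,8.7);print(read_state()['grip_force'],read_state()['torque'])"
```

```text
t 6.87 pos [ 0.5237 -0.2201  0.1024] q [-0.44  0.18  1.96 -0.01  1.   -0.59] w 14.77 F [-5.1 -8.   5.8]
tilt 0.27 yaw y 8.74 delta tool [0.0028 0.0017 0.0024]
level turn [-0.0015  0.0045  0.    ]
turn z 0.001
24.253231539332774 [-1.28013021  0.81363994 -0.01086284]
```

Request:
jog_arm:
  turn:
    - [0,0,0]
    - [0,0,0]
    - [0,0,0]
    - [0,0,0]
    - [0,0,0]
    - [0,0,0]
    - [0,0,0]
  delta_pos:
    - [0,0,0]
    - [0,0,0]
    - [0,0,-0.02]
    - [0,0,-0.025]
    - [0,0,-0.025]
    - [0,0,-0.025]
    - [0,0,-0.025]
  gripper: [0.05,0.05,0.05,0.05,0.07,0.07,0.07]

```text
time: 7.45
tool_pos: [0.5242, -0.2165, 0.2219]
tcp_rot: [-2.045, -2.384, -0.001]
wrist_force: [-0.1, 0.3, -0.3]
width: 0.816
grip_force: 0.0
```

Request:
jog_arm:
  turn:
    - [0,0,0]
    - [0,0,0]
    - [0,0,0]
    - [0,0,0]
    - [0,0,0]
    - [0,0,0]
    - [0,0,0]
    - [0,0,0]
    - [0,0,0]
    - [0,0,0]
    - [0,0,0]
    - [0,0,0]
    - [0,0,0]
    - [0,0,0]
  delta_pos:
    - [0.0309,0.0051,0]
    - [0.0309,0.0051,0]
    - [0.0309,0.0051,0]
    - [0.0309,0.0051,0]
    - [0.0309,0.0051,0]
    - [0.0309,0.0051,0]
    - [0.0309,0.0051,0]
    - [0.0309,0.0051,0]
    - [0.0309,0.0051,0]
    - [0.0309,0.0051,0]
    - [0.0309,0.0051,0]
    - [0.0309,0.0051,0]
    - [0.0309,0.0051,0]
    - [0.0309,0.0051,0]
  gripper: [0.07,0.07,0.07,0.07,0.07,0.07,0.07,0.07,0.07,0.07,0.07,0.07,0.07,0.07]

```text
time: 8.62
tool_pos: [0.5283, 0.2232, 0.2209]
tcp_rot: [-2.045, -2.384, 0.0]
wrist_force: [0.1, 0.3, 0.3]
width: 0.819
grip_force: 0.0
```

Request:
jog_arm:
  turn:
    - [0,0,-0.1]
    - [0,0,-0.1]
    - [0,0,-0.1]
    - [0,0,-0.1]
    - [0,0,-0.1]
    - [0,0,-0.1]
    - [0,0,-0.1]
    - [0,0,-0.1]
    - [0,0,-0.1]
    - [0,0,-0.08]
    - [0,0,0]
  delta_pos:
    - [0,0,0]
    - [0,0,0]
    - [0,0,0]
    - [0,0,0]
    - [0,0,0]
    - [0,0,0]
    - [0,0,0]
    - [0,0,0]
    - [0,0,0]
    - [0,0,0]
    - [0,0,0]
  gripper: [0.07,0.07,0.07,0.07,0.07,0.07,0.07,0.07,0.07,0.07,0.07]

```text
time: 9.53
tool_pos: [0.5285, 0.2216, 0.2208]
tcp_rot: [-0.679, -3.066, 0.0]
wrist_force: [0.9, -0.2, -1.4]
width: 0.817
grip_force: 0.0
```

```bash
python3 - <<'E'
from h import *
goal(.529,.218,.2,65)
w=snap("wrist","w2")[:,:,::-1];s=snap("scene","s2")[:,:,::-1];d=snap("side","d2")[:,:,::-1]
u=px("wrist",[[.529,.218,.048],[.526,.218,.03]]);print(u)
cx,cy=[int(v) for v in u[0]];x0,y0=cx-55,cy-41;print(x0,y0)
r=lambda i,S:cv2.resize(np.ascontiguousarray(i),S,interpolation=cv2.INTER_CUBIC)
A=r(w[y0:y0+84,x0:x0+112],(560,420))
B=np.vstack([r(s[165:225,190:270],(240,180)),r(d[110:170,336:416],(240,180)),np.zeros((60,240,3),np.uint8)])
cv2.imwrite("pics/z3.png",np.hstack([A,B]))
E
```

```text
t 9.53 pos [0.5285 0.2216 0.2208] q [ 0.35  0.08  1.84  0.    1.22 -0.78] w 69.77 F [ 0.9 -0.2 -1.4]
tilt 0.06 yaw y 65.02 delta tool [-0.002  -0.003   0.0207]
level turn [-0.0002 -0.0009 -0.    ]
turn z 0.0
[[317.63822415 182.7723948 ]
 [316.67241554 176.97031825]]
262 141
```

View pics/z3.png

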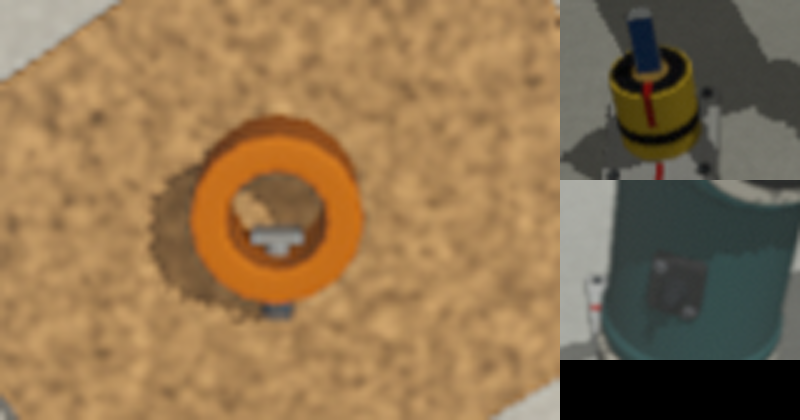

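The flat now faces the red mark. The collar's screw is straight below its bore in the picture, so it lines up with the tool. The collar's top centre is at (317.3,184.6).

```bash
python3 - <<'E'
from h import *
f=lambda x,y,z:atz("wrist",(262+(x+.5)/5-.5,141+(y+.5)/5-.5),z)
c=f(277,219.5,.048);s=f(278,312,.033);print(c,s,[f(*p,.048).round(4) for p in((191,220),(363,220),(277,136),(277,303))],np.degrees(np.arctan2(*(s-c)[1::-1])))
goal(c[0],c[1],.03)
E
```

```text
[0.53051166 0.21648537 0.048     ] [0.55477342 0.20510926 0.033     ] [array([0.5223, 0.1988, 0.048 ]), array([0.5389, 0.2341, 0.048 ]), array([0.5132, 0.2247, 0.048 ]), array([0.5484, 0.208 , 0.048 ])] -25.121433526186884
t 9.68 pos [0.5287 0.2214 0.221 ] q [ 0.35  0.08  1.84  0.    1.22 -0.78] w 69.57 F [-0.4  0.9  0.6]
tilt 0.03 yaw y 64.8 delta tool [-0.0039 -0.0037  0.191 ]
level turn [-0.0002 -0.0005  0.    ]
```

Request:
jog_arm:
  turn:
    - [0,0,0]
    - [0,0,0]
    - [0,0,0]
    - [0,0,0]
    - [0,0,0]
    - [0,0,0]
    - [0,0,0]
    - [0,0,0]
    - [0,0,0]
    - [0,0,0]
    - [0,0,0]
  delta_pos:
    - [-0.0066,-0.006,0]
    - [0,0,0.03]
    - [0,0,0.03]
    - [0,0,0.03]
    - [0,0,0.03]
    - [0,0,0.03]
    - [0,0,0.03]
    - [0,0,0.01]
    - [0,0,0.0105]
    - [0,0,0]
    - [0,0,0]
  gripper: [0.07,0.07,0.07,0.07,0.07,0.07,0.07,0.07,0.07,0.07,0.07]

```text
time: 10.6
tool_pos: [0.5332, 0.2131, 0.0216]
tcp_rot: [0.683, 3.066, 0.001]
wrist_force: [-0.2, -0.4, 1.3]
width: 0.821
grip_force: 0.0
```

```bash
python3 - <<'E'
from h import *
goal(.5319,.2132,.02,65)
E
```

```text
t 10.6 pos [0.5332 0.2131 0.0216] q [ 0.34  0.29  2.   -0.    0.85 -0.8 ] w 70.12 F [-0.2 -0.4  1.3]
tilt 0.06 yaw y 64.9 delta tool [ 0.0013 -0.0004  0.0016]
level turn [ 0.0007  0.0008 -0.    ]
turn z -0.002
```

Request:
jog_arm:
  turn:
    - [0,0,0]
    - [0,0,0]
    - [0,0,0]
    - [0,0,0]
    - [0,0,0]
    - [0,0,0]
  delta_pos:
    - [0.0012,0,0.001]
    - [0,0,0]
    - [0,0,0]
    - [0,0,0]
    - [0,0,0]
    - [0,0,0]
  gripper: [0.05,0.045,0.03,0.02,0,0]
  grip_force: 30

```text
time: 11.1
tool_pos: [0.5327, 0.2141, 0.0219]
tcp_rot: [0.682, 3.064, 0.003]
wrist_force: [-0.5, 0.7, 6.9]
width: 0.469
grip_force: 30.1
```

```bash
python3 - <<'E'
from h import *
goal(.5319,.2132,.02,65)
E
```

```text
t 11.1 pos [0.5327 0.2141 0.0219] q [ 0.34  0.29  2.    0.    0.85 -0.79] w 40.03 F [-0.5  0.7  6.9]
tilt 0.19 yaw y 64.91 delta tool [ 0.0004 -0.0012  0.0019]
level turn [ 0.0024  0.0023 -0.    ]
turn z -0.001
```

Request:
jog_arm:
  turn:
    - [0,0,0]
    - [0,0,0]
    - [0,0,0]
    - [0,0,0]
    - [0,0,0]
    - [0,0,0]
    - [0,0,0]
    - [0,0,0]
    - [0,0,0]
  delta_pos:
    - [0,0,-0.01]
    - [0,0,-0.02]
    - [0,0,-0.025]
    - [0,0,-0.025]
    - [0,0,-0.025]
    - [0,0,-0.025]
    - [0,0,-0.025]
    - [0,0,-0.015]
    - [0,0,0]
  gripper: [0,0,0,0,0,0,0,0,0]

```text
time: 11.85
tool_pos: [0.534, 0.2144, 0.1953]
tcp_rot: [0.68, 3.059, 0.007]
wrist_force: [0.2, -0.1, -0.0]
width: 0.464
grip_force: 30.6
```

```bash
python3 - <<'E'
from h import *
goal(.526,-.2165,.19,98.7)
s=read_state();R=Ro.from_rotvec(s["tcp_rot"]).as_matrix()
c=np.array(s["tool_pos"])+[0,0,.0261];u=px("wrist",[c,c-R[:,0]*.02])
w=snap("wrist","w3")[:,:,::-1];print(u)
x0,y0=int(u[0][0])-80,int(u[0][1])-60;print(x0,y0)
cv2.imwrite("pics/z4.png",cv2.resize(np.ascontiguousarray(w[y0:y0+120,x0:x0+160]),(800,600),interpolation=cv2.INTER_CUBIC))
E
```

```text
t 11.85 pos [0.534  0.2144 0.1953] q [ 0.34  0.1   1.87 -0.    1.17 -0.79] w 39.64 F [ 0.2 -0.1 -0. ]
tilt 0.5 yaw y 64.92 delta tool [-0.1754 -0.3937  0.004 ]
level turn [0.0061 0.0063 0.    ]
turn z -0.59
[[321.16247901 280.2021387 ]
 [321.07671065 315.60474262]]
241 220
```

View pics/z4.png

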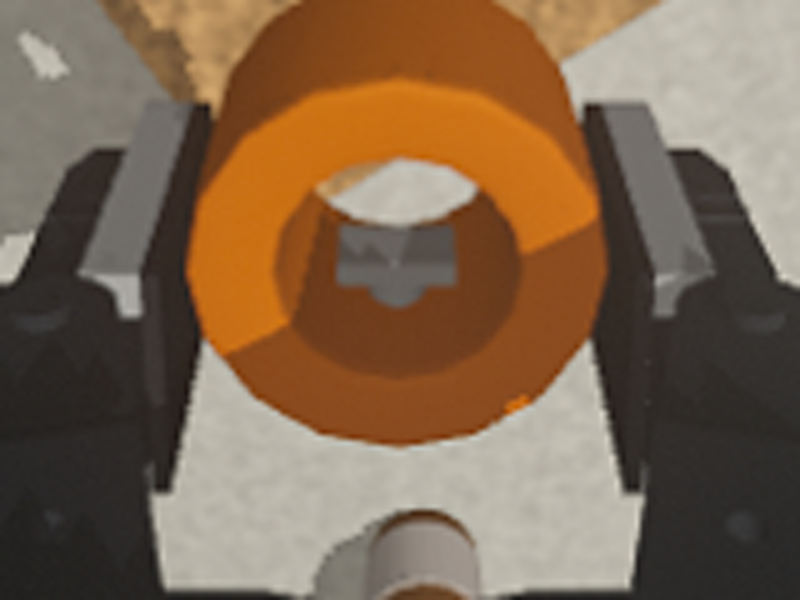

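The collar sits in the fingers with its screw end (shoe) at image bottom-centre, square to the tool. Its top rim is centred at about crop (397,262). I'll take the offset from the now static pose.

```bash
python3 - <<'E'
from h import *
s=read_state();R=Ro.from_rotvec(s["tcp_rot"]).as_matrix();p=np.array(s["tool_pos"]);z=p[2]+.0261
f=lambda x,y:(R.T@(atz("wrist",(241+(x+.5)/5-.5,220+(y+.5)/5-.5),z)-p)).round(4)
print(p,[f(*q) for q in((188,262),(607,262),(398,80),(398,445),(398,157),(398,378))])
goal(.526,-.2165,.19,98.7)
E
```

```text
[0.53274341 0.21398669 0.19266586] [array([ 0.0042, -0.0197, -0.0262]), array([ 0.0042,  0.0191, -0.026 ]), array([ 0.0226, -0.0003, -0.0262]), array([-0.0161, -0.0003, -0.026 ]), array([ 0.015 , -0.0003, -0.0262]), array([-0.0084, -0.0003, -0.0261])]
t 11.9 pos [0.5327 0.214  0.1927] q [ 0.34  0.1   1.87 -0.    1.17 -0.79] w 39.65 F [-0.5  0.3 -0.7]
tilt 0.31 yaw y 64.92 delta tool [-0.1764 -0.3928  0.0019]
level turn [ 0.0037  0.0038 -0.    ]
turn z -0.59
```

Request:
jog_arm:
  turn:
    - [0,0,0]
    - [0,0,0]
    - [0,0,0]
    - [0,0,0]
    - [0,0,0]
    - [0,0,0]
    - [0,0,0]
    - [0,0,0]
    - [0,0,0]
    - [0,0,0]
    - [0,0,0]
    - [0,0,0]
    - [0,0,0]
    - [0,0,0]
  delta_pos:
    - [-0.0128,-0.028,0]
    - [-0.0128,-0.028,0]
    - [-0.0128,-0.028,0]
    - [-0.0128,-0.028,0]
    - [-0.0128,-0.028,0]
    - [-0.0128,-0.028,0]
    - [-0.0128,-0.028,0]
    - [-0.0128,-0.028,0]
    - [-0.0128,-0.028,0]
    - [-0.0128,-0.028,0]
    - [-0.0128,-0.028,0]
    - [-0.0128,-0.028,0]
    - [-0.0128,-0.028,0]
    - [-0.0128,-0.028,0]
  gripper: [0,0,0,0,0,0,0,0,0,0,0,0,0,0]

```text
time: 13.07
tool_pos: [0.5257, -0.2184, 0.1875]
tcp_rot: [-0.682, -3.063, -0.001]
wrist_force: [1.3, 0.3, -1.3]
width: 0.46
grip_force: 30.6
```

Request:
jog_arm:
  turn:
    - [0,0,-0.1]
    - [0,0,-0.1]
    - [0,0,-0.1]
    - [0,0,-0.1]
    - [0,0,-0.1]
    - [0,0,-0.09]
    - [0,0,0]
    - [0,0,0]
    - [0,0,0]
  delta_pos:
    - [0,0,0]
    - [0,0,0]
    - [0,0,0]
    - [0,0,0]
    - [0,0,0]
    - [0,0,0]
    - [0,0,0]
    - [0,0,0]
    - [0,0,0]
  gripper: [0,0,0,0,0,0,0,0,0]

```text
time: 13.82
tool_pos: [0.5267, -0.2172, 0.1886]
tcp_rot: [0.235, -3.131, -0.001]
wrist_force: [0.1, 0.5, -1.0]
width: 0.469
grip_force: 30.7
```

```bash
python3 -c "
from h import *
goal(.5287,-.2161,.148,98.7)"
```

```text
t 13.82 pos [ 0.5267 -0.2172  0.1886] q [-0.43  0.1   1.88 -0.    1.17 -2.16] w 40.02 F [ 0.1  0.5 -1. ]
tilt 0.11 yaw y 98.59 delta tool [-0.0022  0.0007  0.0406]
level turn [ 0.0011 -0.0017 -0.    ]
turn z -0.002
```

Request:
jog_arm:
  turn:
    - [0,0,0]
    - [0,0,0]
    - [0,0,0]
    - [0,0,0]
    - [0,0,0]
  delta_pos:
    - [-0.0022,0.0007,0.01]
    - [0,0,0.015]
    - [0,0,0.015]
    - [0,0,0]
    - [0,0,0]
  gripper: [0,0,0,0,0]

```text
time: 14.23
tool_pos: [0.5284, -0.2158, 0.1481]
tcp_rot: [0.238, -3.13, -0.003]
wrist_force: [0.4, -0.6, 0.2]
width: 0.465
grip_force: 30.7
```

```bash
python3 - <<'E'
from h import *
w=snap("wrist","w4")[:,:,::-1];s=snap("scene","s4")[:,:,::-1];d=snap("side","d4")[:,:,::-1]
goal(.5287,-.2161,.1,98.7)
r=lambda i,S:cv2.resize(np.ascontiguousarray(i),S,interpolation=cv2.INTER_CUBIC)
print(px("wrist",[[.526,-.2165,.135],[.526,-.2165,.08]]))
cv2.imwrite("pics/z5.png",np.hstack([r(w[220:320,261:381],(480,400)),np.vstack([r(s[150:200,180:260],(320,200)),r(d[95:145,330:410],(320,200))])]))
E
```

```text
t 14.38 pos [ 0.5302 -0.2167  0.1507] q [-0.43  0.14  1.91 -0.    1.09 -2.15] w 39.73 F [ 0.1 -0.4 -1.2]
tilt 0.09 yaw y 98.71 delta tool [0.0014 0.0009 0.0507]
level turn [-0.0009  0.0013 -0.    ]
turn z 0.0
[[321.96879085 235.5424132 ]
 [321.56534331 206.53628596]]
```

View pics/z5.png

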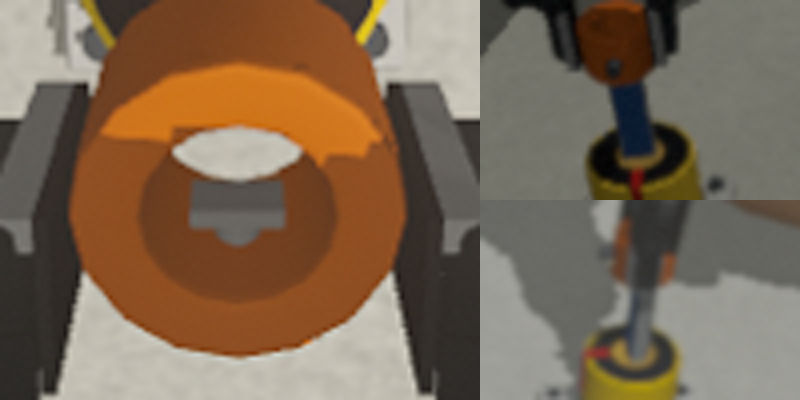

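```bash
python3 - <<'E'
from h import *
P=[]
for k in range(8):
    vision.read_camera("side"); P.append(read_state()["tool_pos"])
P=np.array(P);print(P.mean(0).round(4),P.std(0).round(4))
tcp=P.mean(0);x=np.array([-.988,-.152,0])
c=np.array([*(tcp+.0027*x)[:2],tcp[2]+.0111]);print("assumed collar",c)
a=np.linspace(0,2*np.pi,180)
def cyl(c,r,z0,z1): return np.vstack([np.c_[c[0]+r*np.cos(a),c[1]+r*np.sin(a),0*a+z] for z in(z0,z1)])
for n,f in(("scene","s4"),("side","d4")):
    im=cv2.imread(f"pics/{f}.png");h=cv2.cvtColor(im,cv2.COLOR_BGR2HSV).astype(int)
    u=px(n,cyl(c,.02,c[2]-.015,c[2]+.015));print(n,"pred collar cols",u.min(0).round(1),u.max(0).round(1))
    x0,x1,y0,y1=(int(u[:,0].min())-8,int(u[:,0].max())+9,int(u[:,1].min())-6,int(u[:,1].max())+8)
    m=(h[...,0]<14)&(h[...,1]>140)&(h[...,2]>40)
    for r in range(y0,y1):
        k=np.where(m[r,x0:x1])[0]
        if len(k): print(r,"orange",k.min()+x0,k.max()+x0,len(k),end=" | ")
    print()
    sh=px(n,cyl((.526,-.2165),.01,.08,.135))
    for z in(.085,.095,.105,.115,.125):
        q=px(n,[[.526,-.2165,z]])[0];r=int(round(q[1]));e=px(n,[[.526+.01*np.cos(t),-.2165+.01*np.sin(t),z] for t in a])
        g=im[r,int(q[0])-9:int(q[0])+10].astype(int)
        print("z",z,"pred axis",q.round(1),"half",(np.ptp(e[:,0])/2).round(1),"row from",int(q[0])-9,(g[:,0]-g[:,2]).tolist(),g.sum(1).tolist())
E
```

```text
[ 0.53   -0.2167  0.1506] [0.0002 0.0001 0.0003]
assumed collar [ 0.5273146  -0.21712725  0.16169389]
scene pred collar cols [203.  149.1] [223.7 171.2]
150 orange 211 217 7 | 151 orange 208 220 13 | 152 orange 207 220 14 | 153 orange 206 220 15 | 154 orange 205 221 17 | 155 orange 204 221 18 | 156 orange 204 221 18 | 157 orange 204 221 18 | 158 orange 204 221 18 | 159 orange 205 221 17 | 160 orange 205 221 17 | 161 orange 205 222 18 | 162 orange 205 222 18 | 163 orange 206 222 17 | 164 orange 206 222 17 | 165 orange 206 222 14 | 166 orange 207 222 13 | 167 orange 207 221 12 | 168 orange 208 220 10 | 169 orange 209 219 10 | 170 orange 212 218 7 | 
z 0.085 pred axis [219.1 186.7] half 4.4 row from 210 [-1, 1, 0, -10, -25, -5, 29, 37, 37, 36, 33, 31, 22, -10, -51, -62, -24, 1, 3] [14, 18, 18, 39, 100, 125, 99, 85, 89, 87, 92, 88, 105, 157, 218, 208, 102, 47, 37]
z 0.095 pred axis [218.5 183.3] half 4.4 row from 209 [-20, -16, -8, -12, -6, 7, 31, 34, 37, 38, 37, 38, 34, 22, 2, -4, 0, 2, 1] [328, 300, 198, 103, 70, 82, 89, 92, 86, 82, 83, 87, 93, 105, 96, 48, 30, 29, 37]
z 0.105 pred axi
[... 1469 characters left out ...]
 299, 250, 214, 236, 295, 364]
z 0.105 pred axis [368.1 125.1] half 3.9 row from 359 [-4, -6, -8, -7, -8, -9, -10, -5, 9, 10, 5, 1, 1, -3, -8, -9, -7, -6, -6] [333, 385, 419, 432, 433, 424, 389, 314, 233, 222, 279, 307, 303, 322, 392, 447, 468, 466, 463]
z 0.115 pred axis [368.5 122.1] half 3.9 row from 359 [-5, -5, -4, -6, -6, -5, -5, -3, 5, 13, 7, 0, 1, -1, -3, -5, -7, -7, -6] [302, 301, 299, 316, 370, 435, 452, 416, 308, 212, 214, 245, 263, 285, 350, 425, 459, 461, 462]
z 0.125 pred axis [368.9 119. ] half 4.0 row from 359 [-6, -4, -5, -5, -6, -5, -7, -5, 2, 12, 10, 4, 1, 1, -2, -5, -6, -6, -6] [306, 309, 304, 298, 316, 371, 434, 437, 349, 239, 213, 232, 242, 252, 315, 408, 452, 460, 460]
```

Request:
jog_arm:
  turn:
    - [0,0,0]
    - [0,0,0]
    - [0,0,0]
    - [0,0,0]
    - [0,0,0]
    - [0,0,0]
    - [0,0,0]
    - [0,0,0]
    - [0,0,0]
    - [0,0,0]
    - [0,0,0]
    - [0,0,0]
  delta_pos:
    - [0.0003,0.0011,0.002]
    - [0,0,0.003]
    - [0,0,0.003]
    - [0,0,0.002]
    - [0,0,0.001]
    - [0,0,0.001]
    - [0,0,0.001]
    - [0,0,0.001]
    - [0,0,0.001]
    - [0,0,0.001]
    - [0,0,0]
    - [0,0,0]
  gripper: [0,0,0,0,0,0,0,0,0,0,0,0]

```text
time: 15.78
tool_pos: [0.529, -0.2154, 0.1337]
tcp_rot: [0.239, -3.132, -0.0]
wrist_force: [0.5, 1.0, -1.4]
width: 0.464
grip_force: 30.7
```

```bash
python3 -c "
from h import *
goal(.53,-.2157,.11,98.7);print(read_state()['torque'])"
```

```text
t 15.78 pos [ 0.529  -0.2154  0.1337] q [-0.43  0.15  1.93  0.    1.06 -2.15] w 39.67 F [ 0.5  1.  -1.4]
tilt 0.01 yaw y 98.72 delta tool [-0.001  -0.0004  0.0237]
level turn [ 0.0001 -0.0001 -0.    ]
turn z 0.0
[-0.03348677 -0.00557678  0.02452559]
```

Request:
jog_arm:
  turn:
    - [0,0,0]
    - [0,0,0]
    - [0,0,0]
    - [0,0,0]
    - [0,0,0]
    - [0,0,0]
    - [0,0,0]
    - [0,0,0]
    - [0,0,0]
    - [0,0,0]
  delta_pos:
    - [0,0,0.001]
    - [0,0,0.001]
    - [0,0,0.001]
    - [0,0,0.001]
    - [0,0,0.001]
    - [0,0,0.001]
    - [0,0,0.001]
    - [0,0,0.001]
    - [0,0,0.001]
    - [0,0,0]
  gripper: [0,0,0,0,0,0,0,0,0,0]

```text
time: 16.62
tool_pos: [0.5288, -0.2154, 0.1245]
tcp_rot: [0.239, -3.132, -0.0]
wrist_force: [0.4, 0.8, -0.7]
width: 0.461
grip_force: 30.7
```

```bash
python3 -c "
from h import *
goal(.53,-.2157,.0989,98.7);print(read_state()['torque'])"
```

```text
t 16.62 pos [ 0.5288 -0.2154  0.1245] q [-0.43  0.16  1.94 -0.    1.05 -2.15] w 39.4 F [ 0.4  0.8 -0.7]
tilt 0.03 yaw y 98.72 delta tool [-0.0011 -0.0005  0.0256]
level turn [ 0.0002 -0.0004  0.    ]
turn z 0.0
[0.02790303 0.03695696 0.08167491]
```

Request:
jog_arm:
  turn:
    - [0,0,0]
    - [0,0,0]
    - [0,0,0]
    - [0,0,0]
    - [0,0,0]
    - [0,0,0]
    - [0,0,0]
    - [0,0,0]
    - [0,0,0]
    - [0,0,0]
  delta_pos:
    - [0,0,0.001]
    - [0,0,0.001]
    - [0,0,0.002]
    - [0,0,0.002]
    - [0,0,0.002]
    - [0,0,0.002]
    - [0,0,0.002]
    - [0,0,0.001]
    - [0,0,0]
    - [0,0,0]
  gripper: [0,0,0,0,0,0,0,0,0,0]

```text
time: 17.45
tool_pos: [0.529, -0.2154, 0.1117]
tcp_rot: [0.239, -3.132, -0.0]
wrist_force: [0.5, -0.6, -0.2]
width: 0.46
grip_force: 30.7
```

```bash
python3 -c "
from h import *
goal(.53,-.2157,.0989,98.7);print(read_state()['torque'])"
```

```text
t 17.45 pos [ 0.529  -0.2154  0.1117] q [-0.43  0.17  1.95 -0.    1.02 -2.15] w 39.31 F [ 0.5 -0.6 -0.2]
tilt 0.01 yaw y 98.72 delta tool [-0.001  -0.0004  0.0128]
level turn [ 0.0001 -0.0002  0.    ]
turn z 0.0
[-0.00232128 -0.06149555  0.01541161]
```

Request:
jog_arm:
  turn:
    - [0,0,0]
    - [0,0,0]
    - [0,0,0]
    - [0,0,0]
    - [0,0,0]
    - [0,0,0]
    - [0,0,0]
    - [0,0,0]
    - [0,0,0]
    - [0,0,0]
  delta_pos:
    - [0,0,0.001]
    - [0,0,0.001]
    - [0,0,0.002]
    - [0,0,0.002]
    - [0,0,0.002]
    - [0,0,0.002]
    - [0,0,0.002]
    - [0,0,0.001]
    - [0,0,0]
    - [0,0,0]
  gripper: [0,0,0,0,0,0,0,0,0,0]

```text
time: 18.28
tool_pos: [0.529, -0.2154, 0.0986]
tcp_rot: [0.239, -3.132, -0.0]
wrist_force: [0.2, -0.0, -1.1]
width: 0.463
grip_force: 30.7
```

```bash
python3 - <<'E'
from h import *
w=snap("wrist","w5")[:,:,::-1];s=snap("scene","s5")[:,:,::-1];d=snap("side","d5")[:,:,::-1]
goal(.53,-.2157,.0989,98.7);print(read_state()['torque'])
r=lambda i,S:cv2.resize(np.ascontiguousarray(i),S,interpolation=cv2.INTER_CUBIC)
cv2.imwrite("pics/z6.png",np.hstack([r(w[200:320,248:392],(480,400)),np.vstack([r(s[160:210,180:260],(320,200)),r(d[100:150,330:410],(320,200))])]))
E
```

```text
t 18.43 pos [ 0.5291 -0.2155  0.0989] q [-0.43  0.19  1.96 -0.    1.   -2.15] w 39.52 F [ 0.2 -0.3 -1.5]
tilt 0.02 yaw y 98.72 delta tool [-0.0008 -0.0003  0.    ]
level turn [-0.0002  0.0003 -0.    ]
turn z 0.0
[ 0.02361786  0.01130631 -0.06386054]
```

View pics/z6.png

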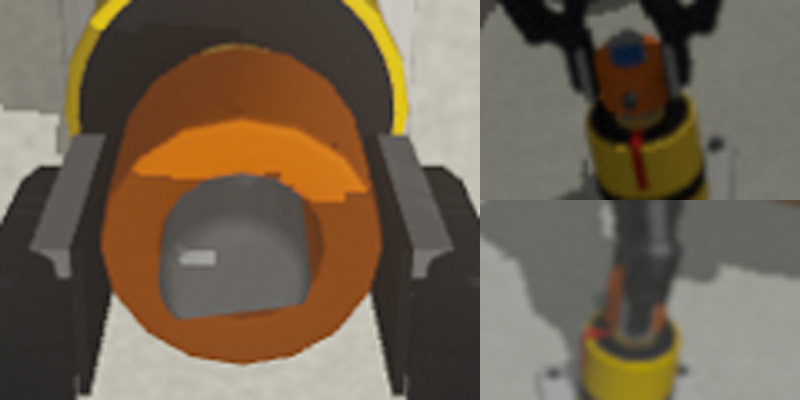

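The shaft now stands up through the collar. The flat is on the screw side at the bottom of the bore, and in the scene view the screw is in line with the red stripe. Height is on target and wrist force is near zero, so I'm handing in.

```bash
python3 -c "
from workcell import ticket
print(ticket.finish_job())"
```

```text
the job is handed in; nothing more can be done
None
```

I turned the flat to face the red mark and slid the collar onto the shaft with its set-screw on the flat. The job is handed in with the fingers holding the collar level, its underside about 15 mm above the motor's face. The hand-in returned no verdict.

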